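# Hang the orange ear defenders over the rail in the clay workshop

## Robot

A 6-joint arm with a two-finger parallel gripper is mounted at the origin on the work surface. World frame = base frame: x ahead of the robot, y to its left, z up, the work surface at z = 0. Lengths are in mm, angles in rad, forces in N, time in s.
With the tool pointing down it reaches from about 350 to 725 mm from the base axis. Payload 4.3 kg.
Tool frame: the origin (TCP) lies on the centre line of the jaws, within the pads' length; the fingertips stand 22 mm ahead of it and the grasp point (between the pads) lies 3 mm ahead of it (arm.finger_overhang is the distance from the TCP to the fingertips, in mm); z points along the fingers, y is the line along which they close (so a half turn about z gives the same grasp; the last joint's range is limited). The gripper opens to 85 mm and grips with 20 to 120 N. Pads are 22 mm wide; open, the fingers measure 114 mm over their backs; the gripper's body (76 mm by 85 mm) begins 54 mm behind the grasp point. The pads swing forward as they close: fully open they stand 13 mm farther back than shut.
Start: joints at [1.212, 0.377, 0.081, 1.274, 0, 1.46], TCP at [141.593, 557.329, 253.329] pointing down, gripper open.
Joint ranges: [-2.72, 2.72], [-0.84, 1.66], [-1.02, 1.22], [-1.77, 2.12], [-1.37, 1.28], [-3.14, 3.14]. Speed limits (rad/s): [2.57, 2.57, 3.14, 3.14, 3.14, 3.14].

## Interface

Orientations are given as a rotation vector (axis times angle).
In Python, from bench import arm gives the robot as it stands. Calls block until the motion is done:
- arm.goto(position, orientation): joint-space move of the TCP to a pose.
- arm.movel(position, orientation=None, rate=150, f_stop=None): straight line of the TCP; orientation=None keeps the orientation; rate is the mean speed in mm/s. With f_stop (N) it stops when the force on the tool has changed by that much, and returns True; else False.
- arm.set_joints(angles): joint-space move.
- arm.gripper_to(opening, grasp_force=None): opening from 0.0 (shut) to 1.0 (fully open); grasp_force is the grip in N (None keeps the last); returns when the fingers have stopped.
- arm.dwell(seconds).
- arm.solve_ik(position, orientation): joint angles nearest the present ones, or None.
- arm.observe(): the state.
- arm.snapshot(name): name is "scene" or "top"; returns the picture (480x640x3 uint8, red, green, blue); there is no depth.
- arm.camera_params(name): a dict with "mtx" (3x3 intrinsics, pixels), "view" (4x4, takes a point from world to camera coordinates). Camera axes: x right, y up, looking along -z (the intrinsics and any distortion apply to the point x, -y, -z); pixel columns grow to the right and rows downward; lengths in mm; the calibration is good to about 2 mm. A picture is of the moment at which its call begins. camera_params takes no time and is no camera call.
A pose or a line that the arm cannot do raises arm.MotionError and nothing moves.
- arm.job_done(): hands the job in; it is judged then, once.
The state is a dict: "clock": time; "joint_positions": joint angles; "joint_vel": joint speeds; "tau": joint torques, N m; "position": TCP position; "eef_rot": TCP orientation; "force": force on the tool from outside, world axes, zero at the start; "moment": the same for the moment, N m; "width": opening from 0.0 (shut) to 1.0 (fully open); "gripper_force": force on a finger pad.
Only numpy, scipy, OpenCV 4.12 (cv2) and the standard library are available. Lean on these libraries where they do the work, as an engineer would, in place of code of your own. Each camera call takes 0.05 s, during which the arm holds its last target. There are 200 camera calls.

## Task

The noisy clay mixing is over: hang the orange ear defenders over the bar of the little wooden stand, so that the headband rests on the bar near its middle with one cup hanging on either side, and let go. Leave the blue ear defenders and the pot of modelling tools standing where they are.

Things in the scene. Friction and masses are not known exactly. Their poses are not given: they have to be found in the camera images.
- muffs_orange_crest (a point): Centre of the orange crest block (64 x, 26 y, 26 mm high; grip its 26) topping the headband arch of the orange ear defenders, 220 g, standing on their cups: 150 tall, 156 wide (own x), 62 deep (own y). Point is 137 above the table, 13 below the top, 13 above the underside that rests on the bar. Black shoulders slope to the 80 tall cups; gap between cups 72 in x. Half-turn symmetric.
- bar_mid (a point): Middle of the bar of the wooden stand, on the bar's axis, 157 mm above the table; own y along the bar, z up. The bar is a pale round dowel 16 mm thick, 272 mm free between two dark posts that rise 7 mm above its axis, on dark feet 100 mm long. The stand is fixed to the table; its place and heading vary.
- muffs_blue_crest (a point): Crest centre of a second pair of ear defenders, exactly alike but blue, standing on the table; a bystander to be left alone.
- tool_pot: Terracotta pot, 80 mm in diameter and 85 mm tall, with wooden modelling tools up to about 130 mm above the table standing fixed in it; origin at the centre of its underside. A bystander to be left alone.

How it is judged (in metres and radians):
At the end, for the whole second after the job is handed in: The orange ear defenders hang astride the bar at rest: crest centre within 25 mm of the bar's axis sideways, 10 to 30 mm above it, within 100 mm of the bar's middle along it; headband square across the bar within 23 degrees and upright within 20 degrees (x of muffs_orange_crest in the frame of bar_mid between -0.025 and 0.025 m and y of muffs_orange_crest in the frame of bar_mid between -0.1 and 0.1 m and z of muffs_orange_crest in the frame of bar_mid between 0.01 and 0.03 m and angle between the y axis of muffs_orange_crest and the y axis of bar_mid, either way round below 0.4 rad and angle between muffs_orange_crest's own z axis and vertical below 0.35 rad and linear speed of muffs_orange below 0.03 m/s); the robot touches nothing.
It fails at once if the blue ear defenders are moved by more than 30 mm (distance of muffs_blue_crest from where it was at the start of the episode above 0.03 m).
It fails at once if the tool pot is moved by more than 30 mm (distance of tool_pot from where it was at the start of the episode above 0.03 m).
It also fails if it takes over 35 s, if anything falls off the work surface, if the arm or the gripper's body presses on something with over 40 N, if the wrist force passes 120 N, or if a joint passes its speed limit or range.

## Working session

There is one attempt and no reset: what is moved stays moved. The work goes in short steps, each a Python script; the robot and the scene stay as the last script left them, time stands still between calls to the robot, and variables do not carry over. Pictures are saved under pics/ and viewed, at most 10 in all, crops included, and the job is handed in when it is done.

```bash
mkdir -p pics; ls
python3 - <<'E'
from bench import arm
import cv2,numpy as np
for n in("scene","top"):
    im=arm.snapshot(n); cv2.imwrite(f"pics/{n}0.png",im[:,:,::-1]); p=arm.camera_params(n); print(n,p)
    R=np.array(p["view"]); print(-R[:3,:3].T@R[:3,3])
print(arm.observe())
E
```

```text
pics
scene {'mtx': array([[587.54129836,   0.        , 319.55168121],
       [  0.        , 587.54129836, 240.94376643],
       [  0.        ,   0.        ,   1.        ]]), 'view': array([[-4.57431056e-01,  8.89172273e-01,  1.13796856e-02,
         2.21725997e+02],
       [-6.71992377e-01, -3.54028294e-01,  6.50453852e-01,
         2.91531129e+02],
       [ 5.82394261e-01,  2.89890730e-01,  7.59460525e-01,
        -1.55399640e+03],
       [ 0.00000000e+00,  0.00000000e+00,  0.00000000e+00,
         1.00000000e+00]])}
[1202.3696365   356.54680932  988.04820279]
top {'mtx': array([[518.28677176,   0.        , 315.91759416],
       [  0.        , 518.28677176, 242.86088617],
       [  0.        ,   0.        ,   1.        ]]), 'view': array([[ 2.42907780e-02, -9.99298689e-01, -2.84971596e-02,
         1.14320887e+01],
       [ 9.89039718e-01,  1.98691530e-02,  1.46306708e-01,
        -5.50565369e+02],
       [-1.45637887e-01, -3.17387265e-02,  9.88828731e-01,
        -9.42267870e+02],
       [ 0.00000000e+00,  0.00000000e+00,  0.00000000e+00,
         1.00000000e+00]])}
[ 407.02342176   -7.54304334 1012.61873036]
{'clock': 0.1, 'joint_positions': array([1.21170207e+00, 3.77987903e-01, 7.97932631e-02, 1.27441714e+00,
       1.13723475e-05, 1.46051921e+00]), 'joint_vel': array([ 0.00106206, -0.00151659,  0.00354993, -0.00199141, -0.0006202 ,
        0.00140667]), 'tau': array([ 9.12872038e-04, -4.64697003e+01,  2.70581692e+01,  1.20219550e-02,
       -1.82834533e-04,  4.86055143e-07]), 'position': array([141.38534242, 556.78921115, 252.46855983]), 'eef_rot': array([-3.89779737e-01, -3.11688092e+00,  2.76899070e-03]), 'force': array([ 0.25812323, -0.16149586, -0.99747859]), 'moment': array([-0.06021972,  0.00825329, -0.04277695]), 'gripper_force': 0.0, 'width': 1.0027637588774805}
```

View pics/scene0.png

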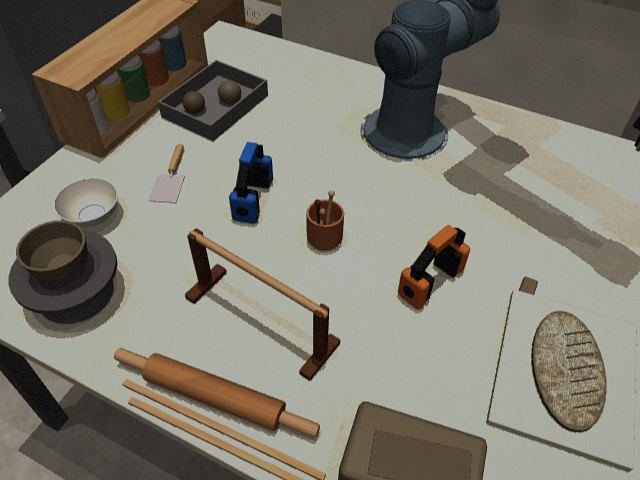

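View pics/top0.png

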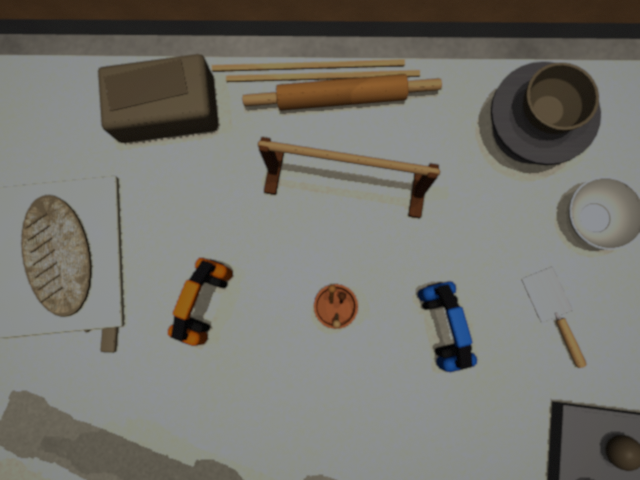

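The scene view shows the orange crest at about (445,240) and the bar from (195,236) to (322,311). In the top view the orange crest is at about (186,299), the bar runs from (263,145) to (436,170), the pot is at (336,306) and the blue muffs are at (455,327).

```bash
cat > h.py <<'E'
import cv2,numpy as np
from bench import arm
def ray(n,uv):
    p=arm.camera_params(n);V=np.array(p["view"]);R=V[:3,:3]
    q=np.linalg.inv(p["mtx"])@[uv[0],uv[1],1]
    d=R.T@(q*[1,-1,-1]); return -R.T@V[:3,3], d/np.linalg.norm(d)
def plane(n,uv,z):
    o,d=ray(n,uv); return o+d*(z-o[2])/d[2]
def proj(n,P):
    p=arm.camera_params(n);c=(np.array(p["view"])@np.append(P,1))[:3]*[1,-1,-1]
    return (p["mtx"]@c/c[2])[:2]
def tri(a,b):
    (o1,d1),(o2,d2)=ray("scene",a),ray("top",b)
    A=np.stack([d1,-d2],1);t=np.linalg.lstsq(A,o2-o1,rcond=None)[0]
    p,q=o1+t[0]*d1,o2+t[1]*d2; return (p+q)/2,np.linalg.norm(p-q)
def blobs(im,mask,amin=30):
    n,l,s,c=cv2.connectedComponentsWithStats(mask.astype(np.uint8))
    return [(s[i,4],c[i].round(1),cv2.minAreaRect(np.argwhere(l==i)[:,::-1].astype(np.float32))) for i in range(1,n) if s[i,4]>amin]
E
python3 - <<'E'
from h import *
for n in("scene","top"):
    im=cv2.imread(f"pics/{n}0.png");h=cv2.cvtColor(im,cv2.COLOR_BGR2HSV);H,S,V=cv2.split(h)
    print(n)
    roi=np.zeros(H.shape,bool)
    if n=="scene": roi[215:315,385:480]=1
    else: roi[245:355,155:245]=1
    for b in blobs(im,(H<20)&(S>170)&(V>90)&roi): print("orange",b)
    roi[:]=0
    if n=="scene": roi[225:325,185:335]=1
    else: roi[130:190,250:450]=1
    for b in blobs(im,(H>8)&(H<25)&(S>60)&(V>120)&roi): print("bar",b)
    x,y,w,hh=(385,215,95,100) if n=="scene" else (150,245,100,110)
    c=cv2.resize(im[y:y+hh,x:x+w],None,fx=4,fy=4)
    x,y,w,hh=(180,220,160,110) if n=="scene" else (250,130,200,60)
    d=cv2.resize(im[y:y+hh,x:x+w],None,fx=2,fy=2)
    W=max(c.shape[1],d.shape[1]);P=lambda a:cv2.copyMakeBorder(a,0,0,0,W-a.shape[1],cv2.BORDER_CONSTANT)
    globals()[n]=np.vstack([P(c),P(d)])
H=max(scene.shape[0],top.shape[0])
P=lambda a:cv2.copyMakeBorder(a,0,H-a.shape[0],0,0,cv2.BORDER_CONSTANT)
o=np.hstack([P(scene),P(top)]);print(o.shape);cv2.imwrite("pics/crop.png",cv2.resize(o,(min(800,o.shape[1]),min(600,o.shape[0]))))
E
```

```text
scene
orange (np.int32(326), array([442.5, 236.5]), ((442.445556640625, 236.54457092285156), (11.961156845092773, 29.269655227661133), 50.71058654785156))
orange (np.int32(98), array([463.2, 248.6]), ((461.7500305175781, 247.25), (15.55634880065918, 9.192387580871582), 45.0))
orange (np.int32(229), array([415.5, 279.8]), ((415.4115905761719, 278.4617919921875), (29.157604217529297, 11.167737007141113), 37.405357360839844))
bar (np.int32(996), array([259.1, 273. ]), ((258.4563903808594, 272.5718994140625), (159.14389038085938, 6.812042236328125), 31.239215850830078))
top
orange (np.int32(36), array([199.6, 261.8]), ((200.639892578125, 261.16839599609375), (5.398617267608643, 13.892441749572754), 59.74356460571289))
orange (np.int32(149), array([219.3, 270.6]), ((219.3000030517578, 270.6000061035156), (12.965337753295898, 12.965337753295898), 18.434947967529297))
orange (np.int32(533), array([186. , 299.5]), ((185.91380310058594, 299.46551513671875), (13.927149772644043, 38.810325622558594), 21.801406860351562))
orange (np.int32(143), array([192.1, 338.2]), ((191.90000915527344, 338.1999816894531), (13.416407585144043, 12.969194412231445), 26.56505012512207))
bar (np.int32(1168), array([348.8, 156.8]), ((348.54376220703125, 156.72418212890625), (183.4649200439453, 6.7637152671813965), 9.013203620910645))
(620, 780, 3)
```

View pics/crop.png

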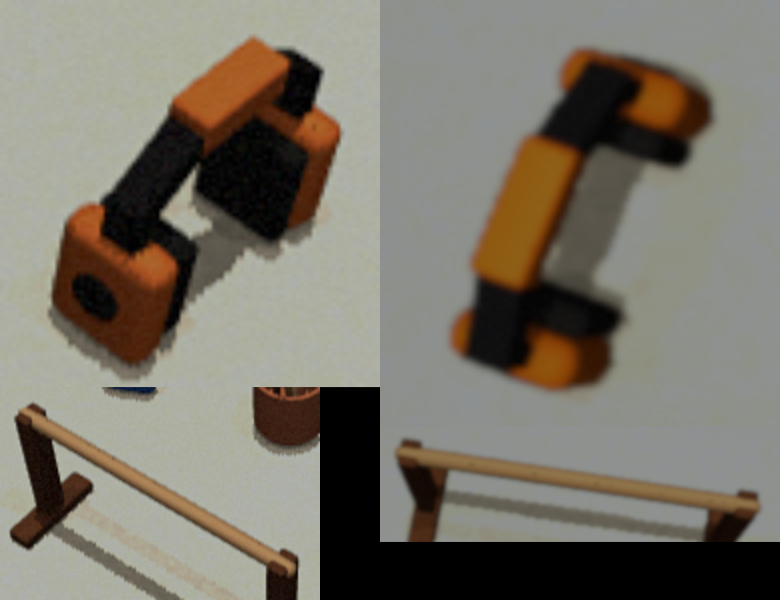

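The crop shows clear outlines: the crest top face in both views, and the full pale bar between posts, which will fix its ends. Next I cast rays and check the results.

Run:
```python
from h import *
np.set_printoptions(precision=1,suppress=True)
t=(185.9,299.5)
print("crest tri",tri((442.5,236.5),t),"planes150",plane("top",t,150),plane("scene",(442.5,236.5),150))
def ends(c,L,a):
    a=np.deg2rad(a);d=np.array([np.cos(a),np.sin(a)])*L/2;return np.array(c)-d,np.array(c)+d
e=[plane("top",u,150) for u in ends(t,38.8,21.8+90)];d=e[1]-e[0];print("crest ends",e,np.linalg.norm(d),np.arctan2(d[1],d[0]))
# cups: top face centres ~ axis check (z~80)
a,b=plane("top",(219.3,270.6),80),plane("top",(192.1,338.2),80);print("cups",a,b,np.arctan2(*(a-b)[1::-1]))
T=ends((348.54,156.7),183.5,9.01);S=ends((258.46,272.6),159.1,31.24)
for n,E in(("top",T),("scene",S)):
    e=[plane(n,u,163) for u in E];d=e[1]-e[0];print(n,"bar",e,np.mean(e,0),np.linalg.norm(d),np.arctan2(d[1],d[0]))
print("bar tri ends",tri(S[0],T[1]),tri(S[1],T[0]))
print("pot",plane("top",(336,306),85),"blue",plane("top",(459,327),150))
```

```text
crest tri (array([434.5, 236.8, 142.6]), np.float64(0.00361880088960947)) planes150 [434.2 234.8 150. ] [441.2 237.9 150. ]
crest ends [array([464.5, 224.4, 150. ]), array([404.2, 245. , 150. ])] 63.68798958259706 2.8130484349193092
cups [490.  196.6  80. ] [368.1 239.1  80. ] -0.33572487830138875
top bar [array([704.1, 123.3, 163. ]), array([ 658.3, -184.5,  163. ])] [681.2 -30.6 163. ] 311.18035363578 -1.718768098637001
scene bar [array([ 661.2, -182.7,  163. ]), array([707. , 125.3, 163. ])] [684.1 -28.7 163. ] 311.36007422154506 1.4230751839940496
bar tri ends (array([ 659.1, -185. ,  159.8]), np.float64(0.37658011051003365)) (array([705.2, 124.1, 159.7]), np.float64(0.6180470400776499))
pot [431.  -16.2  85. ] blue [ 400.1 -216.6  150. ]
```

```bash
cat >> h.py <<'E'
from scipy.spatial.transform import Rotation as Rt
def down(yaw,tilt=0):
    y=np.array([np.cos(yaw),np.sin(yaw),0]);z=np.array([0,0,-1.]);x=np.cross(y,z)
    return (Rt.from_rotvec(y*tilt)*Rt.from_matrix(np.stack([x,y,z],1))).as_rotvec()
C=np.array([435.5,235.8]);YM=1.242
B=np.array([682.2,-29.8]);YB=1.421
E
python3 - <<'E'
from h import *
np.set_printoptions(precision=3,suppress=True)
print(arm.finger_overhang)
for f in(0,np.pi):
  print(arm.solve_ik([*C,215],down(YM+f)),arm.solve_ik([*C,150],down(YM+f)),arm.solve_ik([*C,345],down(YM+f)))
  for z in(345,190):
   for off in(0,-40,40):
    P=B+off*np.array([np.cos(YB),np.sin(YB)])
    print(f,z,off,[ (t,arm.solve_ik([*P,z],down(YB+f,t))) for t in(0,.2,-.2)])
E
```

```text
22.0
[ 0.368  0.232 -0.221  1.118  0.     0.697] [ 0.368  0.276 -0.339  0.956  0.     0.697] [0.368 0.206 0.081 1.447 0.    0.697]
0 345 0 [(0, array([-0.136,  0.67 ,  0.8  ,  1.701,  0.   ,  0.013])), (0.2, None), (-0.2, array([-0.135,  0.432,  0.376,  1.315, -0.003,  0.014]))]
0 345 -40 [(0, array([-0.195,  0.659,  0.781,  1.692,  0.   , -0.046])), (0.2, None), (-0.2, array([-0.2  ,  0.424,  0.364,  1.311,  0.01 , -0.049]))]
0 345 40 [(0, array([-0.078,  0.689,  0.835,  1.717,  0.   ,  0.072])), (0.2, None), (-0.2, array([-0.071,  0.446,  0.398,  1.324, -0.016,  0.077]))]
0 190 0 [(0, array([-0.136,  0.627,  0.322,  1.265,  0.   ,  0.013])), (0.2, array([-0.138,  0.853,  0.719,  1.637,  0.002,  0.012])), (-0.2, array([-0.135,  0.452,  0.008,  0.926, -0.003,  0.014]))]
0 190 -40 [(0, array([-0.195,  0.62 ,  0.31 ,  1.26 ,  0.   , -0.046])), (0.2, array([-0.192,  0.843,  0.701,  1.628, -0.008, -0.041])), (-0.2, array([-0.2  ,  0.446, -0.002,  0.923,  0.01 , -0.049]))]
0 190 40 [(0, array([-0.078,  0.64 ,  0.344,  1.275,  0.   ,  0.072])), (0.2, array([-0.083,  0.869,  0.751,  1.653, 
[... 664 characters left out ...]
  0.398,  1.324, -0.016, -3.065])), (-0.2, None)]
3.141592653589793 190 0 [(0, array([-0.136,  0.627,  0.322,  1.265,  0.   , -3.128])), (0.2, array([-0.135,  0.452,  0.008,  0.926, -0.003, -3.127])), (-0.2, array([-0.138,  0.853,  0.719,  1.637,  0.002, -3.13 ]))]
3.141592653589793 190 -40 [(0, array([-0.195,  0.62 ,  0.31 ,  1.26 ,  0.   ,  3.096])), (0.2, array([-0.2  ,  0.446, -0.002,  0.923,  0.01 ,  3.093])), (-0.2, array([-0.192,  0.843,  0.701,  1.628, -0.008,  3.1  ]))]
3.141592653589793 190 40 [(0, array([-0.078,  0.64 ,  0.344,  1.275,  0.   , -3.07 ])), (0.2, array([-0.071,  0.464,  0.027,  0.934, -0.016, -3.065])), (-0.2, array([-0.083,  0.869,  0.751,  1.653,  0.013, -3.077]))]
```

Run:
```python
from h import *
o=down(YM)
arm.goto([*C,225],o)
print("stop",arm.movel([*C,150],rate=100,f_stop=8))
arm.gripper_to(0.0,grasp_force=50)
s=arm.observe();print(s["clock"],s["position"],s["width"],s["gripper_force"],s["force"])
arm.movel([*C,345],rate=150)
s=arm.observe();print(s["clock"],s["position"],s["width"],s["gripper_force"],s["force"])
a=[arm.snapshot(n)[:,:,::-1] for n in("scene","top")]
for n,i in zip("st",a): cv2.imwrite(f"pics/lift_{n}.png",i)
cv2.imwrite("pics/lift.png",cv2.resize(np.hstack(a),(800,300),interpolation=cv2.INTER_AREA))
```

```text
stop False
3.1833 [435.82863622 235.87853536 150.40890891] 0.2937297855876972 49.96311664581299 [0.08906953 0.79588678 3.72653351]
4.6333 [435.06426924 235.63680137 344.04844937] 0.29236979381845535 49.28790092468262 [-0.09426594 -0.65836481 -2.79648134]
```

View pics/lift.png

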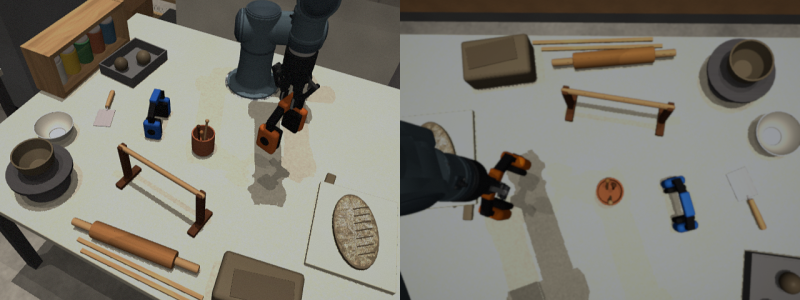

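The lift shows the orange pair hanging upright in the jaws, with everything else undisturbed. I'll carry it over the bar and look again partway down.

Run:
```python
from h import *
o=down(YB)
arm.movel([*B,345],o,rate=130)
print(arm.movel([*B,225],rate=90,f_stop=6))
arm.dwell(.3)
s=arm.observe();print(s["clock"],s["position"],s["width"],s["force"])
a=[arm.snapshot(n)[:,:,::-1] for n in("scene","top")]
c=[cv2.resize(a[0][110:410,140:440],(400,400)),cv2.resize(a[1][80:280,220:420],(400,400))]
cv2.imwrite("pics/over.png",np.hstack(c))
```

```text
False
9.4583 [682.31025096 -29.80866312 225.22238641] 0.29235610335344764 [-0.11656875  0.86448681 -1.8097868 ]
```

View pics/over.png

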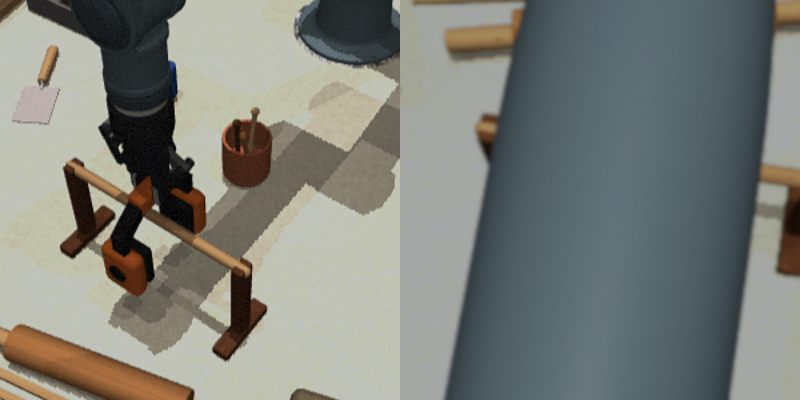

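The muffs straddle the bar, with a cup on each side, and sit near its middle. Next I lower until contact, release, back off upward and check.

Run:
```python
from h import *
print(arm.movel([*B,187],rate=30,f_stop=5))
s=arm.observe();print(s["clock"],s["position"],s["force"])
arm.gripper_to(1.0)
arm.movel([*B,260],rate=70)
arm.movel([*B*0.65,330],rate=200)
arm.set_joints(np.array([1.212,0.377,0.081,1.274,0,1.46]))
s=arm.observe();print(s["clock"],s["position"])
a=[arm.snapshot(n)[:,:,::-1] for n in("scene","top")]
for n,i in zip("st",a): cv2.imwrite(f"pics/end_{n}.png",i)
c=[cv2.resize(a[0][110:410,140:440],(400,400)),cv2.resize(a[1][80:280,220:420],(400,400))]
cv2.imwrite("pics/end.png",np.hstack(c))
for n,(x,y,w,h) in(("scene",(180,180,160,160)),("top",(250,100,200,130))):
    im=cv2.imread(f"pics/end_{n[0]}.png");H,S,V=cv2.split(cv2.cvtColor(im,cv2.COLOR_BGR2HSV));r=np.zeros(H.shape,bool);r[y:y+h,x:x+w]=1
    print(n,proj(n,[*B,191]))
    for b in blobs(im,(H<20)&(S>170)&(V>90)&r): print(b, plane(n,b[1],191))
```

```text
True
10.575 [681.97638508 -29.767866   191.3615274 ] [0.18730374 0.32101524 4.48311424]
16.075 [142.41850868 557.3138849  253.69961288]
scene [253.52409353 259.43799973]
(np.int32(419), array([253.6, 261.9]), ((253.75, 261.25), (12.727920532226562, 34.64822769165039), 45.0)) [686.81045503 -26.83235343 191.        ]
(np.int32(115), array([286.4, 269. ]), ((285.75, 268.25), (12.727922439575195, 10.60660171508789), 45.0)) [673.97308147  30.98674473 191.        ]
(np.int32(265), array([234. , 312.7]), ((232.90003967285156, 311.7000427246094), (30.857736587524414, 12.969194412231445), 26.56505012512207)) [ 7.91102121e+02 -1.09562466e-01  1.91000000e+02]
top [347.76368801 150.6740858 ]
(np.int32(91), array([293.1, 100.8]), ((298.0, 101.5), (3.0, 40.0), 90.0)) [767.47228574  62.85287834 191.        ]
(np.int32(766), array([348.7, 146.5]), ((352.0, 148.0), (46.0, 30.0), 90.0)) [689.35216871 -31.22912487 191.        ]
(np.int32(302), array([339.7, 201. ]), ((339.71893310546875, 200.113525390625), (32.024314880371094, 13.620731353759766), 8.972626686096191)) [597.35758668 -18.0500146  191.        ]
```

View pics/end.png

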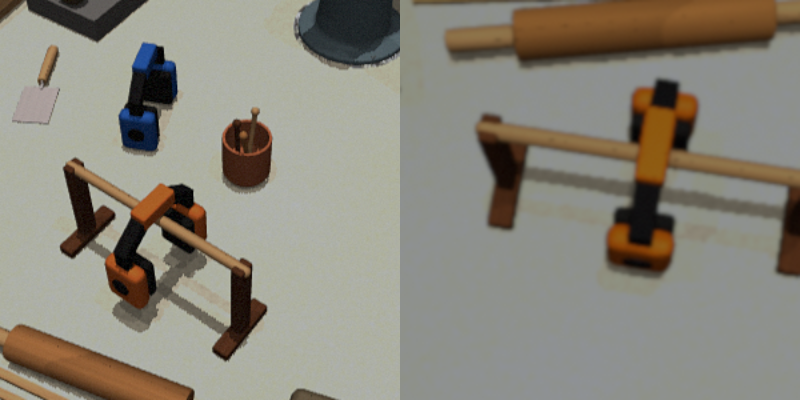

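The orange pair hangs square across the bar, upright and near its middle, about 5 mm off the axis. The blue pair and the pot have not moved.

Run:
```python
from bench import arm
arm.dwell(1.0)
print(arm.job_done())
```

```text
the job is handed in; nothing more can be done
None
```

The orange ear defenders hang over the middle of the bar, released, upright and square, about 5 mm off its axis in the last pictures; the blue pair and tool pot were left untouched, and the job is handed in at about 17 s (no verdict was returned).

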